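# Fetch the check weight from behind the jars

### The arm

A 7-joint arm with a two-finger parallel gripper is mounted at the origin on the work surface; the furniture and walls round the work are solid. World frame = base frame: x ahead of the robot, y to its left, z up, the work surface at z = 0. Lengths are in m, angles in rad, forces in N, time in s.
With the tool pointing down it reaches from about 0.4 to 0.85 m from the base axis. Payload 4.5 kg.
Tool frame: the origin (TCP) lies where the fingers leave the gripper's body, on its centre line; the fingertips stand 64 mm ahead of it and the grasp point (between the pads) lies 45 mm ahead of it; z points along the fingers, y is the line along which they close (so a half turn about z gives the same grasp; the last joint's range is limited). The gripper opens to 88 mm and grips with 3 to 60 N. Pads are 18 mm wide; open, the fingers measure 123 mm over their backs; the gripper's body (75 mm by 187 mm) begins 45 mm behind the grasp point.
Start: joints at [1.247, 0.689, -0.195, 1.565, 0.157, 0.902, -0.215], TCP at [0.219, -0.585, 0.303] pointing down, gripper open.
Joint ranges: [-3.01, 3.01], [-0.46, 2.08], [-1.47, 1.51], [0.13, 2.56], [-1, 4.14], [0.04, 2.09], [-2.66, 2.66]. Speed limits (rad/s): [2.57, 2.57, 3.14, 3.14, 3.14, 3.14, 3.14].

### API

Orientations are given as a unit quaternion [x, y, z, w].
In Python, from plant import r gives the robot as it stands.
- The arm moves only by the tool play_rows, never from a script. Its arguments are lists of equal length, an entry for each row: "translation": the shift along the tool's x, y, z in m, a list of three; "delta_rot": the turn, a rotation vector about the tool's x, y, z in degrees, a list of three; "grip": the opening, from -1 (shut) to 1 (fully open). In form: {"translation": [[x, y, z], ...], "delta_rot": [[rx, ry, rz], ...], "grip": [grip, ...]}. A call has 1 to 20 rows; each row shifts and turns the commanded pose from where the row before left it, along the tool's axes as they then stand; what a row does not reach is not made up. A row lasts 1/8 s, in which the tool goes at most 62.5 mm and 10.7 degrees, less where a joint would pass 70% of its speed; a pose out of reach is approached as far as the arm can. A call with a gripper value outside its range is refused whole. The fingers move at their own pace and stop on an object; "squeeze" is the grip in N (left out, the last holds). Time passes only in rows, so rows that do not move let the fingers close. It gives the time, the measured TCP pose, the force, the opening and the grip force at its end, in the units of the state.
- r.get_state(): the state, without advancing time (a new reading comes with each control period).
- r.snapshot(name): name is "side" or "top"; returns the picture (480x640x3 uint8, blue, green, red); there is no depth.
- r.get_calibration(name): a dict with "intrinsics" (3x3 intrinsics, pixels), "eye" and "rotation" of the camera in the world. Camera axes: x right, y up, looking along -z (the intrinsics and any distortion apply to the point x, -y, -z); pixel columns grow to the right and rows downward; lengths in m; the calibration is good to about 2 mm. A picture is of the moment at which its call begins. get_calibration takes no time and is no camera call.
- r.finish_job(): hands the job in; it is judged then, once.
Trained networks look in the newest picture that a camera, given by its name, has taken for a name from the list of things; names that differ only in an ending like _2 or _b are one class to them, and where a whole thing is asked for, a point or a joint stands for the part that bears it (a point fixed in the world has none). Each returns a list of dicts, best first, with "confidence" (0 to 1); they miss things now and then, are a little off and sometimes report something else, mostly with a low value. They report only what shows in the picture. A call takes as long as a camera call. They do not tell look-alikes from the thing itself.
- r.look_for(camera, target): "point" ([x, y, z] in m, in world coordinates, good to about 4 mm: the middle of the surface that is visible of it).
- r.silhouettes(camera, target): "pixels" (480x640 bool, what is visible of it).
The state is a dict: "clock": time; "q": joint angles; "qd": joint speeds; "joint_torque": joint torques, N m; "tool_pos": TCP position; "eef_rot": TCP orientation; "contact_force": force on the tool from outside, world axes, zero at the start; "moment": the same for the moment, N m; "opening": opening from 0.0 (shut) to 1.0 (fully open); "finger_force": force on a finger pad.
Only numpy, scipy, OpenCV 4.12 (cv2) and the standard library are available. Lean on these libraries where they do the work, as an engineer would, in place of code of your own. Each camera call takes 0.05 s, during which the arm holds its last target. There are 200 camera calls.

### The job

The scale is due for its check with the largest brass weight, which sits in the counter stand behind a row of three jars. Set all three jars aside, upright on the steel tray, and only then take out the largest weight and stand it in the middle of the scale's pan; after that put each jar back upright on the same spot of the stand it came from, and leave the two smaller weights where they are.

Things in the scene. Friction and masses are not known exactly. Their poses are not given: they have to be found in the camera images.
- stand: fixed wood block, 125 (x) x 195 (y) mm, flat top at z = 36 mm, origin at the centre of its underside, -x roughly to the robot. Jar places on top: x = -25 mm, y = -54, 0, +54 mm (flush 42 mm cork pads; only 8 to 10 mm between jars). Behind, at x = +22 mm, wells 22 mm deep: y = 0 (40 mm wide, largest weight), y = +54 and -54 (33 and 27 mm wide, small weights)
- green_cap_jar: loose clear jar with a green screw cap (cream disc on top), 46 mm across, 106 mm tall, 0.11 kg, straight sides; origin at the centre of its underside, z up. Starts in any of the three places of the jar row
- brown_cap_jar: loose clear jar with a dark brown cap (green disc on top), 44 mm across, 105 mm tall, 0.11 kg, straight sides; origin at the centre of its underside, z up. Starts in any of the three places of the jar row
- amber_jar: loose brown (amber) glass jar with a white cap and a paper label round it, 46 mm across, straight-sided up to 80 mm, white cap 41 mm across from 92 to 108 mm, 0.13 kg; origin at the centre of its underside, z up. Starts in any of the three places of the jar row
- big_weight: largest brass balance weight, 0.2 kg, 42 mm tall: body 36 mm across up to 31 mm, above it a knob 20 mm across from 31 to 42 mm; origin at the centre of its underside, z up. It starts in the middle well, its origin 14 mm above the table, so that its top 20 mm stand out of the stand
- mid_weight: bystander: middle brass weight, 29 mm across, 34 mm tall, in its well at y = +54 mm of the stand, 12 mm standing out; leave it there
- small_weight: bystander: smallest brass weight, 23 mm across, 28 mm tall, in its well at y = -54 mm of the stand, 6 mm standing out; leave it there
- tray: fixed shallow stainless tray, 250 (x) x 130 (y) x 16 mm, walls and floor 3 mm thick; origin at the centre of its underside, inner floor at z = 3 mm. It lies to the left or to the right of the stand
- pan (a point): middle of the top face of the scale's flat square steel pan (108 (x) x 118 (y) mm, about 40 mm above the table), z up; the fixed white scale (165 x 130 mm) reaches 108 mm from here towards its -x, where its display is. It stands on the other side of the stand from the tray
Not all that is in view belongs to the job. Leave any blue or pink look-alike of the brown_cap_jar alone.

How it is judged:
By the outcome, as a careful person would: the job done as asked, in the order asked, and still so for the second after the job is handed in, with the robot touching nothing.
It also fails if it takes over 144 s, if anything falls off the work surface, if the arm or the gripper's body presses on something with over 40 N, if the wrist force passes 120 N, or if a joint passes its speed limit or range.

## Working session

There is one attempt and no reset: what is moved stays moved. The work goes in short steps, Python scripts to look and compute and a tool call to move; the robot and the scene stay as the last step left them, time stands still between calls to the robot, and variables do not carry over. Pictures are saved under pics/ and viewed, at most 14 in all, crops included, and the job is handed in when it is done.

Besides the shell and the picture viewer there is one more tool, called after "Request:" as name(argument=value, ...) on one line, values as JSON. play_rows: Moves the arm, as the interface text tells. Its arguments: {"type":"object","properties":{"translation":{"type":"array","items":{"type":"array","items":{"type":"number"}}},"delta_rot":{"type":"array","items":{"type":"array","items":{"type":"number"}}},"grip":{"type":"array","items":{"type":"number"}},"squeeze":{"type":"number"}},"required":["translation","delta_rot","grip"]}

```bash
ls; mkdir -p pics; python3 - <<'E'
from plant import r
import cv2,numpy as np
s=r.get_state(); print({k:np.round(v,3) for k,v in s.items()})
for n in("top","side"):
    cv2.imwrite(f"pics/{n}0.png",r.snapshot(n)); c=r.get_calibration(n); print(n,c)
    for t in("stand","green_cap_jar","brown_cap_jar","amber_jar","big_weight","mid_weight","small_weight","tray","pan"):
        try: print(t,[(np.round(d["point"],3),round(d["confidence"],2)) for d in r.look_for(n,t)[:4]])
        except Exception as e: print(t,e)
E
```

```text
pics
{'clock': np.float64(0.0), 'q': array([ 1.247,  0.69 , -0.195,  1.566,  0.157,  0.903, -0.215]), 'qd': array([ 0.001,  0.002,  0.   ,  0.001, -0.001, -0.001,  0.001]), 'joint_torque': array([-0.0000e+00, -5.2756e+01, -1.2670e+00, -1.5342e+01, -5.3000e-02,
        6.0000e-03,  0.0000e+00]), 'tool_pos': array([ 0.219, -0.585,  0.302]), 'eef_rot': array([ 0.984,  0.178, -0.   , -0.001]), 'contact_force': array([-1.07 , -0.062, -0.436]), 'moment': array([-0.003,  0.005,  0.029]), 'finger_force': np.float64(0.0), 'opening': np.float64(0.999)}
top {'intrinsics': array([[435.79817889,   0.        , 320.80952021],
       [  0.        , 435.79817889, 233.96196288],
       [  0.        ,   0.        ,   1.        ]]), 'eye': array([ 0.43185644, -0.0065267 ,  0.98752916]), 'rotation': array([-0.04351544,  0.03760336,  0.71307277, -0.69872714])}
stand [(array([0.591, 0.02 , 0.037]), 0.92)]
green_cap_jar [(array([ 0.536, -0.018,  0.142]), 0.57), (array([ 0.492, -0.318,  0.003]), 0.23)]
brown_cap_jar [(array([0.446, 0.122, 0.108]), 0.8), (array([0.552, 0.081, 0.14 ]), 0.69)]
amber_jar [(array
[... 514 characters left out ...]
1.19636894, 0.73119438]), 'rotation': array([-0.00442912,  0.50640712,  0.862237  ,  0.00891957])}
stand [(array([0.587, 0.108, 0.038]), 0.81)]
green_cap_jar [(array([ 0.539, -0.012,  0.139]), 0.66), (array([0.6  , 0.039, 0.044]), 0.33)]
brown_cap_jar [(array([0.652, 0.212, 0.067]), 0.74), (array([0.556, 0.103, 0.101]), 0.61), (array([0.445, 0.151, 0.066]), 0.59)]
amber_jar [(array([0.55 , 0.046, 0.142]), 0.67)]
big_weight [(array([0.597, 0.036, 0.044]), 0.62)]
mid_weight [(array([ 0.474, -0.33 ,  0.003]), 0.55), (array([0.603, 0.085, 0.035]), 0.43)]
small_weight []
tray [(array([ 0.476, -0.329,  0.005]), 0.84)]
pan [(array([0.491, 0.308, 0.037]), 0.89), (array([0.561, 0.103, 0.102]), 0.33)]
```

View pics/top0.png

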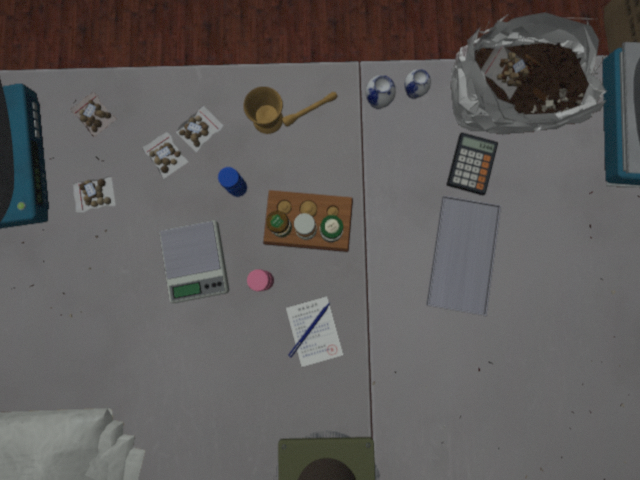

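View pics/side0.png

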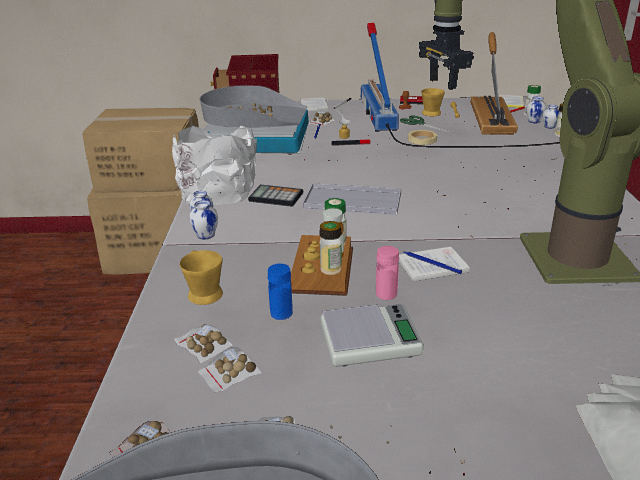

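The jar row, from +y to -y, is brown (278,224), amber (305,224) and green (332,228). The tray is on the right at (463,255) and the scale on the left, with its pan at about (192,250). The blue (232,181) and pink (260,280) look-alikes have to stay put. Next I'll fit the poses from silhouettes.

```bash
cat > h.py <<'E'
from plant import r
import numpy as np, cv2
from scipy.spatial.transform import Rotation as R
from scipy.optimize import minimize
def proj(n,P):
    c=r.get_calibration(n); q=(np.asarray(P)-c["eye"])@R.from_quat(c["rotation"]).as_matrix()
    q=q*[1,-1,-1]; p=q@np.asarray(c["intrinsics"]).T; return p[:,:2]/p[:,2:]
def back(n,uv,z):
    c=r.get_calibration(n); d=np.c_[uv,np.ones(len(uv))]@np.linalg.inv(c["intrinsics"]).T*[1,-1,-1]
    d=d@R.from_quat(c["rotation"]).as_matrix().T; e=np.asarray(c["eye"]); return e+d*((z-e[2])/d[:,2])[:,None]
def box(lx,ly,z0,z1): return np.array([[x,y,z] for x in(-lx/2,lx/2) for y in(-ly/2,ly/2) for z in(z0,z1)])
def cyl(rad,z0,z1):
    a=np.linspace(0,2*np.pi,40,endpoint=False); return np.vstack([np.c_[rad*np.cos(a),rad*np.sin(a),0*a+z] for z in(z0,z1)])
def place(P,p):
    c,s=np.cos(p[2]),np.sin(p[2]); return np.c_[P[:,0]*c-P[:,1]*s+p[0],P[:,0]*s+P[:,1]*c+p[1],P[:,2]]
def area(m,n,P,p):  # IoU of hulls at 4x
    h=cv2.convexHull(np.float32(proj(n,place(P,p))*4+1.5)); o=np.zeros_like(m); cv2.fillConvexPoly(o,np.int32(np.round(h*16)),1,shift=4)
    return (o&m).sum()/(o|m).sum()
def hullmask(M):
    M=np.uint8(M); k,l,st,_=cv2.connectedComponentsWithStats(M); 
    big=[i for i in range(1,k) if st[i,4]>=0.1*st[1:,4].max()]
    M=np.uint8(np.isin(l,big)); M=np.kron(M,np.ones((4,4),np.uint8)); o=np.zeros_like(M)
    cv2.fillConvexPoly(o,cv2.convexHull(cv2.findNonZero(M)),1); return o
def fit(masks,P,p0,yaw=True):
    k=3 if yaw else 2; p0=np.array(p0,float)
    f=lambda v:-sum(area(m,n,P,np.r_[v,p0[k:]]) for n,m in masks)/len(masks)
    s=np.vstack([p0[:k]]+[p0[:k]+np.eye(k)[i]*(.01,.01,.08)[i] for i in range(k)])
    o=minimize(f,p0[:k],method="Nelder-Mead",options=dict(initial_simplex=s,xatol=1e-4,fatol=1e-5)); return o.x,-o.fun
def sil(n,t,near=None):
    for d in r.silhouettes(n,t):
        M=np.asarray(d["pixels"]); v,u=np.nonzero(M)
        if near is None or np.hypot(u.mean()-near[0],v.mean()-near[1])<25: return M
E
cat > m.py <<'E'
from h import *
for n in("top","side"): r.snapshot(n)
obj=dict(stand=(box(.125,.195,0,.036),(.59,.02,0),True),tray=(box(.25,.13,0,.016),(.487,-.319,0),True),
 green_cap_jar=(cyl(.023,.036,.142),(.548,-.02,0),False),brown_cap_jar=(cyl(.022,.036,.141),(.56,.084,0),False),
 amber_jar=(cyl(.0225,.036,.144),(.552,.032,0),False))
for t,(P,p0,y) in obj.items():
    ms=[]
    for n in("top","side"):
        c=proj(n,[[p0[0],p0[1],P[:,2].mean()]])[0]
        M=sil(n,t,c)
        if M is None: print(t,n,"none"); continue
        m=hullmask(M); ms.append((n,m)); x,f=fit([(n,m)],P,p0,y); print(t,n,np.round(x,4),round(f,3),M.sum())
    if len(ms)>1: x,f=fit(ms,P,p0,y); print(t,"both",np.round(x,4),round(f,3))
for n in("top","side"):
    for d in r.silhouettes(n,"pan")[:1]:
        M=d["pixels"]; print("pan",n,cv2.minAreaRect(cv2.findNonZero(np.uint8(M))),M.sum())
        np.save(f"pan_{n}.npy",M)
    for t in("mid_weight","big_weight","small_weight"):
        print(t,n,[(np.round(np.argwhere(d["pixels"])[:,::-1].mean(0),1),d["pixels"].sum(),round(d["confidence"],2)) for d in r.silhouettes(n,t)])
E
python3 m.py
python3 - <<'E'
import cv2,numpy as np
a=cv2.imread("pics/top0.png"); b=cv2.imread("pics/side0.png")
ca=cv2.resize(a[175:315,150:360],None,fx=3,fy=3,interpolation=3)
cv2.imwrite("pics/c1.png",ca)
E
```

```text
stand top [ 0.5738  0.028  -0.1062] 0.961 2843
stand side [ 0.575   0.0338 -0.078 ] 0.948 2124
stand both [ 0.5748  0.0299 -0.0846] 0.947
tray top [ 0.4933 -0.318  -0.1938] 0.974 6766
tray side [ 0.4917 -0.317  -0.2081] 0.958 2133
tray both [ 0.4924 -0.3173 -0.2036] 0.964
green_cap_jar top [ 0.5459 -0.0207] 0.96 520
green_cap_jar side [ 0.5432 -0.0872] 0.479 289
green_cap_jar both [ 0.5458 -0.0206] 0.705
brown_cap_jar top [0.5587 0.0868] 0.947 507
brown_cap_jar side [0.5587 0.0902] 0.919 1161
brown_cap_jar both [0.5587 0.0875] 0.926
amber_jar top [0.5504 0.0319] 0.916 491
amber_jar side [0.5494 0.016 ] 0.553 285
amber_jar both [0.5504 0.0317] 0.73
pan top ((193.68800354003906, 261.0499267578125), (75.59845733642578, 61.45830535888672), 80.90972137451172) 4469
mid_weight top [(array([284.7, 206.2]), np.int64(109), 0.46)]
big_weight top [(array([308. , 207.6]), np.int64(187), 0.5)]
small_weight top [(array([332.6, 210.2]), np.int64(46), 0.59)]
pan side ((371.7770080566406, 333.21539306640625), (56.43579864501953, 96.99515533447266), 82.87498474121094) 4893
mid_weight side []
big_weight side [(array([311.4, 254.1]), np.int64(169), 0.65)]
small_weight side []
```

View pics/c1.png

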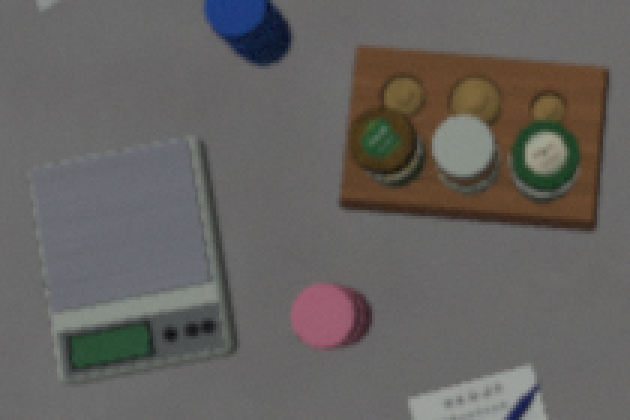

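The crop shows the pan's corners at about (161,232), (213,222), (221,270) and (169,279). The row order and bystander weights match what I expected. I'll fit the scale next.

```bash
python3 - <<'E'
from h import *
q=np.array([[160.7,231.7],[213.3,221.7],[220.7,270],[169,279]])
B=back("top",q,.04); print(np.round(B,4), B.mean(0), [np.linalg.norm(B[i]-B[i-1]) for i in range(4)])
P=box(.165,.13,0,.036)-[.0255,0,0]
P=np.vstack([P,box(.108,.118,.036,.04)])
ms=[(n,hullmask(np.load(f"pan_{n}.npy"))) for n in("top","side")]
for m in([ms[0]],[ms[1]],ms): print(fit(m,P,(.5,.29,.1)))
print("bigw",back("top",[[308,207.6]],.05), "mid",back("top",[[284.7,206.2]],.047),"small",back("top",[[332.6,210.2]],.041))
E
```

```text
[[0.5535 0.352  0.04  ]
 [0.5733 0.2364 0.04  ]
 [0.4669 0.2194 0.04  ]
 [0.4497 0.3317 0.04  ]] [0.51084761 0.28486253 0.04      ] [np.float64(0.10581944539928638), np.float64(0.11734185193999859), np.float64(0.10771977569842918), np.float64(0.1136076914167937)]
(array([0.51385827, 0.28813257, 0.16854235]), np.float64(0.9707343214911249))
(array([0.51553445, 0.28135906, 0.13899467]), np.float64(0.9186513094686395))
(array([0.51381064, 0.28724546, 0.16255264]), np.float64(0.9381053448092485))
bigw [[0.59847971 0.02704601 0.05      ]] mid [[0.60321637 0.07814291 0.047     ]] small [[ 0.59312119 -0.02665347  0.041     ]]
```

```bash
cat > d.py <<'E'
import sys
from h import *
def rem(x,y,z,psi):
    s=r.get_state(); M=R.from_quat(s["eef_rot"]).as_matrix()
    T=np.array([[-np.sin(psi),np.cos(psi),0],[np.cos(psi),np.sin(psi),0],[0,0,-1]]).T
    rv=np.degrees(R.from_matrix(M.T@T).as_rotvec())
    d=np.array([x,y,z])-s["tool_pos"]
    print("t",round(float(s["clock"]),2),"tcp",np.round(s["tool_pos"],4),"shift(final tool mm)",np.round(d@T*1000,1),"now-tool",np.round(d@M*1000,1),"rot deg",np.round(rv,2),"F",np.round(s["contact_force"],1))
if __name__=="__main__": rem(*map(float,sys.argv[1:5]))
E
python3 d.py 0.546 -0.0205 0.27 -0.115
```

```text
t 2.0 tcp [ 0.2189 -0.5854  0.3027] shift(final tool mm) [598.7 260.1  32.7] now-tool [ 504.2 -414.6   32.7] rot deg [  0.     0.   -62.91] F [ 0.3 -0.4  0.5]
```

Request:
play_rows(translation=[[10, 0, 0], [0, 0, 0], [0, 0, 0], [0, 0, 0], [0, 0, 0], [0, 0, 0], [0, 0, 0]], delta_rot=[[0, 0, 0], [0, 0, 0], [0, 0, 0], [0, 0, 0], [0, 0, 0], [0, 0, 0], [0, 0, 0]], grip=[1, 1, 1, 1, 1, 1, 5])

```text
out of range
```

That call was malformed: millimetres instead of metres, and a bad grip value. It was refused whole, so nothing moved. Sending the correct one.

Request:
play_rows(translation=[[0, 0, 0], [0, 0, 0], [0, 0, 0], [0, 0, 0], [0, 0, 0], [0, 0, 0], [0, 0, 0], [0.02, 0.008, 0], [0.04, 0.018, 0], [0.05, 0.022, 0.003], [0.05, 0.022, 0.003], [0.05, 0.022, 0.003], [0.05, 0.022, 0.003], [0.05, 0.022, 0.003], [0.05, 0.022, 0.003], [0.05, 0.022, 0.003], [0.05, 0.022, 0.003], [0.05, 0.022, 0.003], [0.05, 0.022, 0.003], [0.03, 0.01, 0.003]], delta_rot=[[0, 0, -9], [0, 0, -9], [0, 0, -9], [0, 0, -9], [0, 0, -9], [0, 0, -9], [0, 0, -9], [0, 0, 0], [0, 0, 0], [0, 0, 0], [0, 0, 0], [0, 0, 0], [0, 0, 0], [0, 0, 0], [0, 0, 0], [0, 0, 0], [0, 0, 0], [0, 0, 0], [0, 0, 0], [0, 0, 0]], grip=[1, 1, 1, 1, 1, 1, 1, 1, 1, 1, 1, 1, 1, 1, 1, 1, 1, 1, 1, 1], squeeze=15)

```text
clock: 4.5
tool_pos: [0.5416, -0.0249, 0.2699]
eef_rot: [0.745, 0.667, 0.001, 0.0]
contact_force: [-0.3, 0.6, 0.2]
opening: 0.998
finger_force: 0.0
```

```bash
python3 d.py 0.546 -0.0205 0.221 -0.115
```

```text
t 4.5 tcp [ 0.5416 -0.0249  0.2699] shift(final tool mm) [ 4.9  3.9 48.9] now-tool [ 4.8  3.8 48.9] rot deg [ 0.1  -0.1   0.26] F [-0.3  0.6  0.2]
```

Request:
play_rows(translation=[[0.005, 0.004, 0.01], [0, 0, 0.02], [0, 0, 0.02], [0, 0, 0.02], [0, 0, 0.02], [0, 0, 0.015], [0, 0, 0.01], [0, 0, 0.004], [0, 0, 0], [0, 0, 0], [0, 0, 0], [0, 0, 0], [0, 0, 0], [0, 0, 0], [0, 0, 0], [0, 0, 0]], delta_rot=[[0, 0, 0], [0, 0, 0], [0, 0, 0], [0, 0, 0], [0, 0, 0], [0, 0, 0], [0, 0, 0], [0, 0, 0], [0, 0, 0], [0, 0, 0], [0, 0, 0], [0, 0, 0], [0, 0, 0], [0, 0, 0], [0, 0, 0], [0, 0, 0]], grip=[1, 1, 1, 1, 1, 1, 1, 1, 1, 0.3, 0.2, 0.1, -0.2, -0.2, -0.2, -0.2], squeeze=15)

```text
clock: 6.5
tool_pos: [0.5447, -0.0237, 0.1508]
eef_rot: [0.746, 0.666, 0.0, 0.0]
contact_force: [0.1, -1.1, 0.8]
opening: 0.519
finger_force: 15.0
```

```bash
python3 d.py 0.414 -0.302 0.26 -0.115
```

```text
t 6.5 tcp [ 0.5447 -0.0237  0.1508] shift(final tool mm) [-291.5  -97.9 -109.2] now-tool [-291.3  -98.3 -109.2] rot deg [0.02 0.   0.09] F [ 0.1 -1.1  0.8]
```

Request:
play_rows(translation=[[0, 0, -0.005], [0, 0, -0.015], [0, 0, -0.03], [0, 0, -0.03], [0, 0, -0.02], [-0.015, -0.005, -0.01], [-0.03, -0.01, 0], [-0.04, -0.014, 0], [-0.04, -0.014, 0], [-0.04, -0.014, 0], [-0.04, -0.014, 0], [-0.04, -0.014, 0], [-0.03, -0.01, 0], [-0.016, -0.004, 0], [0, 0, 0], [0, 0, 0]], delta_rot=[[0, 0, 0], [0, 0, 0], [0, 0, 0], [0, 0, 0], [0, 0, 0], [0, 0, 0], [0, 0, 0], [0, 0, 0], [0, 0, 0], [0, 0, 0], [0, 0, 0], [0, 0, 0], [0, 0, 0], [0, 0, 0], [0, 0, 0], [0, 0, 0]], grip=[-0.2, -0.2, -0.2, -0.2, -0.2, -0.2, -0.2, -0.2, -0.2, -0.2, -0.2, -0.2, -0.2, -0.2, -0.2, -0.2])

```text
clock: 8.5
tool_pos: [0.414, -0.3002, 0.2608]
eef_rot: [0.745, 0.667, 0.001, -0.0]
contact_force: [1.7, 0.0, -1.6]
opening: 0.521
finger_force: 15.0
```

```bash
python3 d.py 0.414 -0.302 0.1185 -0.115
```

```text
t 8.5 tcp [ 0.414  -0.3002  0.2608] shift(final tool mm) [ -1.8   0.2 142.3] now-tool [-1.900e+00  1.000e-01  1.423e+02] rot deg [ 0.03 -0.06  0.21] F [ 1.7  0.  -1.6]
```

Request:
play_rows(translation=[[-0.002, 0, 0.01], [0, 0, 0.03], [0, 0, 0.03], [0, 0, 0.03], [0, 0, 0.02], [0, 0, 0.012], [0, 0, 0.006], [0, 0, 0.004], [0, 0, 0], [0, 0, 0], [0, 0, 0]], delta_rot=[[0, 0, 0], [0, 0, 0], [0, 0, 0], [0, 0, 0], [0, 0, 0], [0, 0, 0], [0, 0, 0], [0, 0, 0], [0, 0, 0], [0, 0, 0], [0, 0, 0]], grip=[-0.2, -0.2, -0.2, -0.2, -0.2, -0.2, -0.2, -0.2, -0.2, -0.2, -0.2])

```text
clock: 9.88
tool_pos: [0.4132, -0.3038, 0.1191]
eef_rot: [0.746, 0.666, 0.0, 0.0]
contact_force: [0.1, -0.8, -1.0]
opening: 0.515
finger_force: 15.0
```

```bash
python3 d.py 0.5515 0.0325 0.26 -0.115
```

```text
t 9.88 tcp [ 0.4132 -0.3038  0.1191] shift(final tool mm) [ 349.9   98.8 -140.9] now-tool [ 349.7   99.4 -140.9] rot deg [0.04 0.02 0.08] F [ 0.1 -0.8 -1. ]
```

Request:
play_rows(translation=[[0, 0, 0.001], [0, 0, 0], [0, 0, 0], [0, 0, 0], [0, 0, -0.01], [0, 0, -0.03], [0, 0, -0.04], [0, 0, -0.04], [0, 0, -0.02], [0.02, 0.006, 0], [0.04, 0.011, 0], [0.05, 0.014, 0], [0.05, 0.014, 0], [0.05, 0.014, 0], [0.05, 0.014, 0], [0.04, 0.012, 0], [0.03, 0.008, 0], [0.02, 0.006, 0], [0, 0, 0], [0, 0, 0]], delta_rot=[[0, 0, 0], [0, 0, 0], [0, 0, 0], [0, 0, 0], [0, 0, 0], [0, 0, 0], [0, 0, 0], [0, 0, 0], [0, 0, 0], [0, 0, 0], [0, 0, 0], [0, 0, 0], [0, 0, 0], [0, 0, 0], [0, 0, 0], [0, 0, 0], [0, 0, 0], [0, 0, 0], [0, 0, 0], [0, 0, 0]], grip=[-0.2, 0.3, 0.4, 0.5, 0.5, 0.5, 0.6, 0.8, 1, 1, 1, 1, 1, 1, 1, 1, 1, 1, 1, 1])

```text
clock: 12.38
tool_pos: [0.5505, 0.0311, 0.2576]
eef_rot: [0.747, 0.665, -0.001, 0.0]
contact_force: [0.4, -0.2, 0.8]
opening: 1.003
finger_force: 0.0
```

```bash
python3 d.py 0.5515 0.0325 0.151 -0.115; python3 - <<'E'
from h import *
cv2.imwrite("pics/s1.png",np.hstack([cv2.resize(r.snapshot("side")[150:340,230:430],None,fx=2,fy=2),cv2.resize(r.snapshot("top")[150:340,350:550],None,fx=2,fy=2)]))
M=sil("top","green_cap_jar"); print(fit([("top",hullmask(M))],cyl(.023,.003,.109),(.414,-.302,0),False), M.sum())
M=sil("side","green_cap_jar"); print(fit([("side",hullmask(M))],cyl(.023,.003,.109),(.414,-.302,0),False), M.sum())
E
```

```text
t 12.38 tcp [0.5505 0.0311 0.2576] shift(final tool mm) [  1.5   0.8 106.6] now-tool [  1.7   0.9 106.6] rot deg [-0.05  0.1  -0.02] F [ 0.4 -0.2  0.8]
(array([ 0.41549788, -0.30082601]), np.float64(0.9445432497978982)) 731
(array([ 0.41519495, -0.29961461]), np.float64(0.9411951432425998)) 737
```

View pics/s1.png

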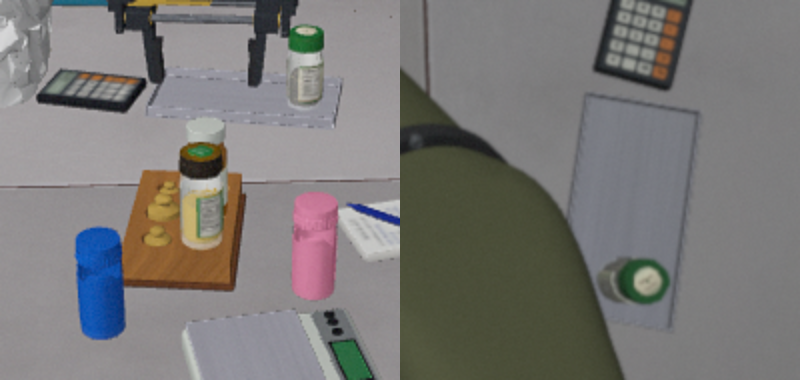

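The green jar stands upright on the tray at (647,282) in the crop. The vision fit agrees with the TCP, so I'll take the amber jar next.

Request:
play_rows(translation=[[0.002, 0.001, 0.01], [0, 0, 0.02], [0, 0, 0.02], [0, 0, 0.02], [0, 0, 0.018], [0, 0, 0.01], [0, 0, 0.007], [0, 0, 0.003], [0, 0, 0], [0, 0, 0], [0, 0, 0], [0, 0, 0], [0, 0, 0], [0, 0, 0], [0, 0, 0], [0, 0, 0]], delta_rot=[[0, 0, 0], [0, 0, 0], [0, 0, 0], [0, 0, 0], [0, 0, 0], [0, 0, 0], [0, 0, 0], [0, 0, 0], [0, 0, 0], [0, 0, 0], [0, 0, 0], [0, 0, 0], [0, 0, 0], [0, 0, 0], [0, 0, 0], [0, 0, 0]], grip=[1, 1, 1, 1, 1, 1, 1, 1, 1, 0.3, 0.2, 0.1, -0.2, -0.2, -0.2, -0.2], squeeze=15)

```text
clock: 14.58
tool_pos: [0.5522, 0.0348, 0.1497]
eef_rot: [0.746, 0.666, -0.0, -0.0]
contact_force: [-0.8, 0.3, 0.9]
opening: 0.504
finger_force: 15.0
```

```bash
python3 d.py 0.494 -0.3175 0.27 -0.115
```

```text
t 14.57 tcp [0.5522 0.0348 0.1497] shift(final tool mm) [-356.7  -17.4 -120.3] now-tool [-356.7  -17.9 -120.2] rot deg [-0.01  0.01  0.09] F [-0.8  0.3  0.9]
```

Request:
play_rows(translation=[[0, 0, -0.005], [0, 0, -0.015], [0, 0, -0.03], [0, 0, -0.03], [0, 0, -0.025], [-0.017, 0, -0.015], [-0.03, -0.002, 0], [-0.04, -0.002, 0], [-0.045, -0.002, 0], [-0.045, -0.002, 0], [-0.045, -0.002, 0], [-0.045, -0.002, 0], [-0.04, -0.002, 0], [-0.03, -0.002, 0], [-0.02, -0.002, 0], [0, 0, 0], [0, 0, 0]], delta_rot=[[0, 0, 0], [0, 0, 0], [0, 0, 0], [0, 0, 0], [0, 0, 0], [0, 0, 0], [0, 0, 0], [0, 0, 0], [0, 0, 0], [0, 0, 0], [0, 0, 0], [0, 0, 0], [0, 0, 0], [0, 0, 0], [0, 0, 0], [0, 0, 0], [0, 0, 0]], grip=[-0.2, -0.2, -0.2, -0.2, -0.2, -0.2, -0.2, -0.2, -0.2, -0.2, -0.2, -0.2, -0.2, -0.2, -0.2, -0.2, -0.2])

```text
clock: 16.7
tool_pos: [0.4946, -0.316, 0.27]
eef_rot: [0.745, 0.667, 0.001, -0.0]
contact_force: [-0.0, 0.8, -0.6]
opening: 0.509
finger_force: 15.0
```

```bash
python3 d.py 0.494 -0.3175 0.1165 -0.115
```

```text
t 16.7 tcp [ 0.4946 -0.316   0.27  ] shift(final tool mm) [ -1.6  -0.4 153.5] now-tool [ -1.8  -0.5 153.5] rot deg [ 0.03 -0.08  0.22] F [-0.   0.8 -0.6]
```

Request:
play_rows(translation=[[-0.001, 0, 0.01], [0, 0, 0.03], [0, 0, 0.035], [0, 0, 0.03], [0, 0, 0.025], [0, 0, 0.012], [0, 0, 0.007], [0, 0, 0.004], [0, 0, 0], [0, 0, 0], [0, 0, 0], [0, 0, 0], [0, 0, 0], [0, 0, -0.01], [0, 0, -0.03], [0, 0, -0.04], [0, 0, -0.04], [0, 0, -0.02]], delta_rot=[[0, 0, 0], [0, 0, 0], [0, 0, 0], [0, 0, 0], [0, 0, 0], [0, 0, 0], [0, 0, 0], [0, 0, 0], [0, 0, 0], [0, 0, 0], [0, 0, 0], [0, 0, 0], [0, 0, 0], [0, 0, 0], [0, 0, 0], [0, 0, 0], [0, 0, 0], [0, 0, 0]], grip=[-0.2, -0.2, -0.2, -0.2, -0.2, -0.2, -0.2, -0.2, -0.2, -0.2, 0.2, 0.3, 0.3, 0.3, 0.3, 0.5, 0.8, 1])

```text
clock: 18.95
tool_pos: [0.4946, -0.319, 0.2598]
eef_rot: [0.746, 0.666, 0.001, 0.002]
contact_force: [0.1, -0.5, 0.7]
opening: 0.951
finger_force: 0.0
```

```bash
python3 d.py 0.5587 0.087 0.26 -0.115
```

```text
t 18.95 tcp [ 0.4946 -0.319   0.2598] shift(final tool mm) [ 4.107e+02  1.710e+01 -2.000e-01] now-tool [410.7  17.8  -0.7] rot deg [0.21 0.08 0.09] F [ 0.1 -0.5  0.7]
```

Request:
play_rows(translation=[[0.02, 0.001, 0], [0.04, 0.002, 0], [0.055, 0.002, 0], [0.055, 0.002, 0], [0.055, 0.002, 0], [0.055, 0.002, 0], [0.055, 0.002, 0], [0.04, 0.002, 0], [0.025, 0.001, 0], [0.01, 0.001, 0], [0, 0, 0], [0, 0, 0]], delta_rot=[[0, 0, 0], [0, 0, 0], [0, 0, 0], [0, 0, 0], [0, 0, 0], [0, 0, 0], [0, 0, 0], [0, 0, 0], [0, 0, 0], [0, 0, 0], [0, 0, 0], [0, 0, 0]], grip=[1, 1, 1, 1, 1, 1, 1, 1, 1, 1, 1, 1])

```text
clock: 20.45
tool_pos: [0.5568, 0.085, 0.2563]
eef_rot: [0.747, 0.665, -0.001, 0.0]
contact_force: [-0.3, 0.2, 1.1]
opening: 0.994
finger_force: 0.0
```

```bash
python3 d.py 0.5587 0.087 0.151 -0.115
```

```text
t 20.45 tcp [0.5568 0.085  0.2563] shift(final tool mm) [  2.2   1.7 105.3] now-tool [  2.4   1.8 105.3] rot deg [-0.05  0.09 -0.02] F [-0.3  0.2  1.1]
```

Request:
play_rows(translation=[[0.001, 0.001, 0.01], [0, 0, 0.02], [0, 0, 0.02], [0, 0, 0.02], [0, 0, 0.015], [0, 0, 0.01], [0, 0, 0.007], [0, 0, 0.003], [0, 0, 0], [0, 0, 0], [0, 0, 0], [0, 0, 0], [0, 0, 0], [0, 0, 0], [0, 0, 0], [0, 0, 0]], delta_rot=[[0, 0, 0], [0, 0, 0], [0, 0, 0], [0, 0, 0], [0, 0, 0], [0, 0, 0], [0, 0, 0], [0, 0, 0], [0, 0, 0], [0, 0, 0], [0, 0, 0], [0, 0, 0], [0, 0, 0], [0, 0, 0], [0, 0, 0], [0, 0, 0]], grip=[1, 1, 1, 1, 1, 1, 1, 1, 1, 0.3, 0.2, 0.1, -0.2, -0.2, -0.2, -0.2], squeeze=15)

```text
clock: 22.45
tool_pos: [0.5582, 0.0875, 0.1517]
eef_rot: [0.746, 0.666, -0.0, 0.0]
contact_force: [0.3, -0.1, 0.5]
opening: 0.491
finger_force: 15.0
```

```bash
python3 d.py 0.573 -0.333 0.27 -0.115
```

```text
t 22.45 tcp [0.5582 0.0875 0.1517] shift(final tool mm) [-416.    62.9 -118.3] now-tool [-416.1   62.3 -118.3] rot deg [-0.    0.01  0.09] F [ 0.3 -0.1  0.5]
```

Request:
play_rows(translation=[[0, 0, -0.005], [0, 0, -0.015], [0, 0, -0.03], [0, 0, -0.03], [0, 0, -0.025], [-0.02, 0.003, -0.013], [-0.035, 0.006, 0], [-0.05, 0.007, 0], [-0.05, 0.007, 0], [-0.05, 0.007, 0], [-0.05, 0.007, 0], [-0.05, 0.007, 0], [-0.05, 0.007, 0], [-0.04, 0.006, 0], [-0.021, 0.006, 0], [0, 0, 0], [0, 0, 0], [0, 0, 0]], delta_rot=[[0, 0, 0], [0, 0, 0], [0, 0, 0], [0, 0, 0], [0, 0, 0], [0, 0, 0], [0, 0, 0], [0, 0, 0], [0, 0, 0], [0, 0, 0], [0, 0, 0], [0, 0, 0], [0, 0, 0], [0, 0, 0], [0, 0, 0], [0, 0, 0], [0, 0, 0], [0, 0, 0]], grip=[-0.2, -0.2, -0.2, -0.2, -0.2, -0.2, -0.2, -0.2, -0.2, -0.2, -0.2, -0.2, -0.2, -0.2, -0.2, -0.2, -0.2, -0.2])

```text
clock: 24.7
tool_pos: [0.5741, -0.331, 0.2702]
eef_rot: [0.745, 0.667, 0.0, -0.0]
contact_force: [-0.4, 0.1, -2.1]
opening: 0.495
finger_force: 15.0
```

```bash
python3 d.py 0.573 -0.333 0.1185 -0.115
```

```text
t 24.7 tcp [ 0.5741 -0.331   0.2702] shift(final tool mm) [ -2.1  -0.9 151.7] now-tool [ -2.2  -0.9 151.7] rot deg [ 0.   -0.05  0.24] F [-0.4  0.1 -2.1]
```

Request:
play_rows(translation=[[-0.001, 0, 0.01], [0, 0, 0.03], [0, 0, 0.035], [0, 0, 0.03], [0, 0, 0.023], [0, 0, 0.012], [0, 0, 0.007], [0, 0, 0.004], [0, 0, 0], [0, 0, 0], [0, 0, 0], [0, 0, 0], [0, 0, 0], [0, 0, -0.01], [0, 0, -0.03], [0, 0, -0.04], [0, 0, -0.04], [0, 0, -0.02]], delta_rot=[[0, 0, 0], [0, 0, 0], [0, 0, 0], [0, 0, 0], [0, 0, 0], [0, 0, 0], [0, 0, 0], [0, 0, 0], [0, 0, 0], [0, 0, 0], [0, 0, 0], [0, 0, 0], [0, 0, 0], [0, 0, 0], [0, 0, 0], [0, 0, 0], [0, 0, 0], [0, 0, 0]], grip=[-0.2, -0.2, -0.2, -0.2, -0.2, -0.2, -0.2, -0.2, -0.2, -0.2, 0.2, 0.3, 0.3, 0.3, 0.3, 0.5, 0.8, 1])

```text
clock: 26.95
tool_pos: [0.5746, -0.3341, 0.2622]
eef_rot: [0.746, 0.666, 0.001, 0.002]
contact_force: [-0.1, -0.3, 1.0]
opening: 0.952
finger_force: 0.0
```

```bash
python3 d.py 0.599 0.0273 0.26 -0.115; python3 - <<'E'
from h import *
r.snapshot("side"); 
cv2.imwrite("pics/top2.png",cv2.resize(r.snapshot("top")[170:330,240:520],None,fx=2.5,fy=2.5,interpolation=3))
for t,p in(("green_cap_jar",(.4154,-.3003,0)),("amber_jar",(.494,-.3175,0)),("brown_cap_jar",(.573,-.333,0))):
  for n in("top","side"):
    P=cyl(dict(g=.023,a=.0225,b=.022)[t[0]],.003,dict(g=.109,a=.111,b=.108)[t[0]])
    M=sil(n,t,proj(n,[[p[0],p[1],.055]])[0])
    print(t,n,None if M is None else (np.round(fit([(n,hullmask(M))],P,p,False)[0],4),M.sum()))
P=box(.125,.195,0,.036)
ms=[(n,hullmask(sil(n,"stand"))) for n in("top","side")]
for m in([ms[0]],[ms[1]],ms): print("stand",fit(m,P,(.576,.03,-.11)))
for n in("top","side"): print(n,[(np.round(d["point"],4),round(d["confidence"],2)) for d in r.look_for(n,"big_weight")])
M=sil("top","big_weight"); print("bw",None if M is None else fit([("top",hullmask(M))],np.vstack([cyl(.018,.036,.045),cyl(.01,.045,.056)]),(.599,.0273,0),False))
E
```

```text
t 26.95 tcp [ 0.5746 -0.3341  0.2622] shift(final tool mm) [361.9 -17.2   2.2] now-tool [361.9 -16.7   1.7] rot deg [0.24 0.07 0.09] F [-0.1 -0.3  1. ]
green_cap_jar top (array([ 0.4154, -0.2995]), np.int64(707))
green_cap_jar side (array([ 0.4155, -0.2993]), np.int64(750))
amber_jar top (array([ 0.4942, -0.3193]), np.int64(643))
amber_jar side (array([ 0.4955, -0.315 ]), np.int64(704))
brown_cap_jar top (array([ 0.5753, -0.3354]), np.int64(714))
brown_cap_jar side (array([ 0.5755, -0.3333]), np.int64(688))
stand (array([ 0.57566886,  0.02773774, -0.11937746]), np.float64(0.9433269926980425))
stand (array([ 0.57486913,  0.03356132, -0.07170118]), np.float64(0.925186164660032))
stand (array([ 0.57490611,  0.03022292, -0.08559011]), np.float64(0.927241287694271))
top [(array([0.5944, 0.0282, 0.0419]), 0.73), (array([0.572 , 0.0318, 0.0361]), 0.53)]
side [(array([0.5938, 0.0355, 0.0455]), 0.52)]
bw (array([0.5979342 , 0.02765668]), np.float64(0.9036144578313253))
```

View pics/top2.png

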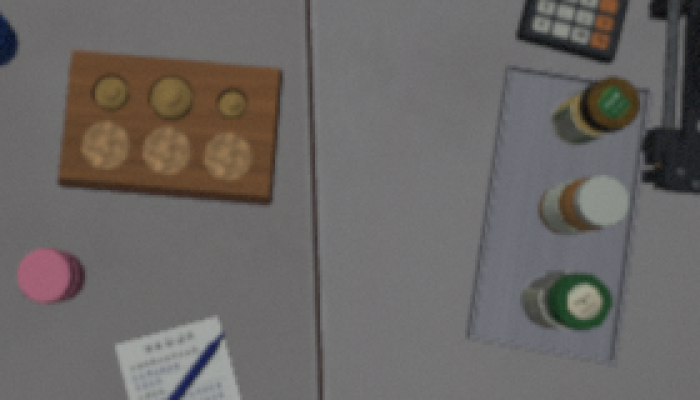

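All three jars stand upright on the tray. In the crop, the three cork pads are at (105,145), (166,150) and (228,156), and the big weight is at (171,97).

```bash
python3 - <<'E'
from h import *
I=cv2.imread("pics/top2.png"); L=cv2.cvtColor(I,cv2.COLOR_BGR2LAB).astype(int)
c=np.array([[105,145],[166,150],[228,156]],float)
# brightness-based centroid refine: pads lighter than wood
g=cv2.GaussianBlur(I[:,:,1],(7,7),2).astype(int); out=[]
for u,v in c:
    Y,X=np.mgrid[:g.shape[0],:g.shape[1]]; w=(np.hypot(X-u,Y-v)<30)
    t=cv2.threshold(np.uint8(g[w]),0,255,cv2.THRESH_OTSU)[0]; m=w&(g>t); out.append([X[m].mean(),Y[m].mean(),np.sqrt(m.sum()/np.pi)])
out=np.array(out); print(np.round(out,1))
f=lambda p:(p+.5)/2.5-.5+[240,170]
B=back("top",f(out[:,:2]),.036); print(np.round(B,4)); print(np.round(back("top",f(c),.036),4))
d=B[0]-B[2]; print("yaw",np.arctan2(-d[0],d[1]),np.linalg.norm(d)); y=np.arctan2(-d[0],d[1]); m=B.mean(0)
print("well",m[:2]+.047*np.array([np.cos(y),np.sin(y)]))
E
```

```text
[[105.2 144.9  23.3]
 [166.3 150.4  23.5]
 [227.3 156.   23.2]]
[[ 0.5574  0.0861  0.036 ]
 [ 0.5514  0.0323  0.036 ]
 [ 0.5453 -0.0213  0.036 ]]
[[ 0.5573  0.0862  0.036 ]
 [ 0.5518  0.0325  0.036 ]
 [ 0.5453 -0.0219  0.036 ]]
yaw -0.11225269524243041 0.10804864792375742
well [0.59806771 0.02708949]
```

Request:
play_rows(translation=[[0.02, -0.001, 0], [0.04, -0.002, 0], [0.055, -0.003, 0], [0.055, -0.003, 0], [0.055, -0.003, 0], [0.05, -0.003, 0], [0.04, -0.002, 0], [0.03, -0.001, 0], [0.016, 0, 0], [0, 0, 0.02], [0, 0, 0.03], [0, 0, 0.02], [0, 0, 0.01], [0, 0, 0], [0, 0, 0]], delta_rot=[[0, 0, 0], [0, 0, 0], [0, 0, 0], [0, 0, 0], [0, 0, 0], [0, 0, 0], [0, 0, 0], [0, 0, 0], [0, 0, 0], [0, 0, 0], [0, 0, 0], [0, 0, 0], [0, 0, 0], [0, 0, 0], [0, 0, 0]], grip=[1, 1, 1, 1, 1, 1, 1, 1, 1, 1, 1, 1, 1, 1, 1])

```text
clock: 29.48
tool_pos: [0.5971, 0.0268, 0.1795]
eef_rot: [0.746, 0.666, 0.001, 0.0]
contact_force: [0.2, -0.6, 0.1]
opening: 1.0
finger_force: 0.0
```

```bash
python3 d.py 0.598 0.0272 0.111 -0.113
```

```text
t 29.48 tcp [0.5971 0.0268 0.1795] shift(final tool mm) [ 0.5  0.8 68.5] now-tool [ 0.5  0.7 68.5] rot deg [ 0.09 -0.02 -0.04] F [ 0.2 -0.6  0.1]
```

Request:
play_rows(translation=[[0, 0.001, 0.01], [0, 0, 0.02], [0, 0, 0.018], [0, 0, 0.01], [0, 0, 0.006], [0, 0, 0.003], [0, 0, 0], [0, 0, 0]], delta_rot=[[0, 0, 0], [0, 0, 0], [0, 0, 0], [0, 0, 0], [0, 0, 0], [0, 0, 0], [0, 0, 0], [0, 0, 0]], grip=[1, 1, 1, 1, 1, 1, 0.6, 0.2], squeeze=25)

```text
clock: 30.48
tool_pos: [0.5979, 0.0267, 0.1122]
eef_rot: [0.746, 0.666, 0.0, 0.0]
contact_force: [-0.4, 0.6, 0.6]
opening: 0.796
finger_force: 0.0
```

```bash
python3 d.py 0.598 0.0272 0.111 -0.113; python3 - <<'E'
from h import *
I=r.snapshot("side"); print(r.get_state()["tool_pos"]); cv2.imwrite("pics/s3.png",cv2.resize(I[180:300,260:380],None,fx=5,fy=5,interpolation=3)); print(r.get_state()["tool_pos"])
E
```

```text
t 30.48 tcp [0.5979 0.0267 0.1122] shift(final tool mm) [0.6 0.  1.2] now-tool [0.6 0.  1.2] rot deg [ 0.05 -0.01 -0.03] F [-0.4  0.6  0.6]
[0.59786788 0.02665919 0.1121357 ]
[0.59786788 0.02665919 0.1121357 ]
```

View pics/s3.png

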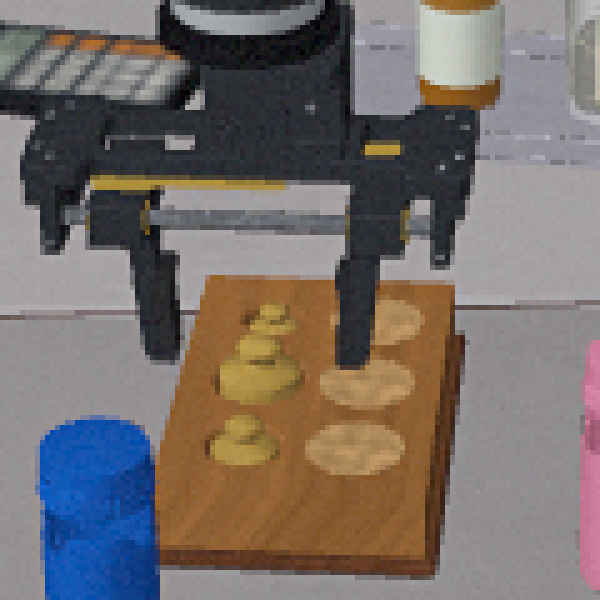

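The fingers straddle the big weight's knob at (260,350), with the tips near the bottom of the knob. I'll lower 1 mm and close.

Request:
play_rows(translation=[[0, 0, 0.001], [0, 0, 0], [0, 0, 0], [0, 0, 0], [0, 0, 0], [0, 0, 0], [0, 0, 0], [0, 0, 0], [0, 0, 0], [0, 0, 0], [0, 0, 0], [0, 0, 0]], delta_rot=[[0, 0, 0], [0, 0, 0], [0, 0, 0], [0, 0, 0], [0, 0, 0], [0, 0, 0], [0, 0, 0], [0, 0, 0], [0, 0, 0], [0, 0, 0], [0, 0, 0], [0, 0, 0]], grip=[0.2, 0, -0.2, -0.4, -0.5, -1, -1, -1, -1, -1, -1, -1], squeeze=25)

```text
clock: 32.02
tool_pos: [0.5977, 0.0266, 0.1107]
eef_rot: [0.746, 0.666, 0.0, 0.0]
contact_force: [0.9, 0.1, -1.2]
opening: 0.185
finger_force: 25.0
```

```bash
python3 d.py 0.512 0.286 0.2 -0.113
```

```text
t 32.02 tcp [0.5977 0.0266 0.1107] shift(final tool mm) [ 248.1 -114.4  -89.3] now-tool [ 248.  -114.5  -89.3] rot deg [ 0.02 -0.   -0.03] F [ 0.9  0.1 -1.2]
```

Request:
play_rows(translation=[[0, 0, -0.003], [0, 0, -0.006], [0, 0, -0.01], [0, 0, -0.015], [0, 0, -0.02], [0, 0, -0.02], [0, 0, -0.016], [0, 0, 0], [0, 0, 0]], delta_rot=[[0, 0, 0], [0, 0, 0], [0, 0, 0], [0, 0, 0], [0, 0, 0], [0, 0, 0], [0, 0, 0], [0, 0, 0], [0, 0, 0]], grip=[-1, -1, -1, -1, -1, -1, -1, -1, -1])

```text
clock: 33.15
tool_pos: [0.5972, 0.0265, 0.2003]
eef_rot: [0.746, 0.666, -0.0, -0.0]
contact_force: [-0.6, 0.1, -1.5]
opening: 0.186
finger_force: 25.0
```

```bash
python3 - <<'E'
from h import *
I=r.snapshot("side"); cv2.imwrite("pics/s4.png",cv2.resize(I[180:300,260:380],None,fx=4,fy=4,interpolation=3)); s=r.get_state(); print(s["tool_pos"],s["opening"])
E
python3 d.py 0.512 0.286 0.2 -0.113
```

```text
[0.59711285 0.02647397 0.20004812] 0.1843466072276924
t 33.2 tcp [0.5971 0.0265 0.2   ] shift(final tool mm) [ 248.3 -113.8    0. ] now-tool [ 2.482e+02 -1.139e+02  1.000e-01] rot deg [-0.08  0.03 -0.02] F [ 0.2 -0.5 -2.3]
```

View pics/s4.png

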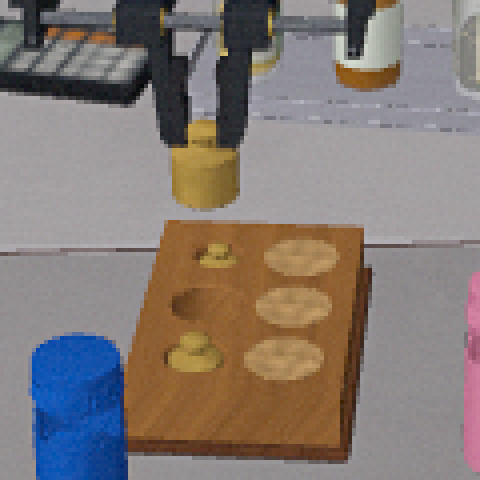

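The weight is held upright and clear of the stand at (205,165), and the smaller weights haven't moved. Next it goes over to the pan.

Request:
play_rows(translation=[[0.014, -0.006, -0.005], [0.025, -0.012, -0.005], [0.035, -0.016, 0], [0.04, -0.018, 0], [0.04, -0.018, 0], [0.035, -0.016, 0], [0.03, -0.014, 0], [0.019, -0.009, 0], [0.01, -0.005, 0], [0, 0, 0], [0, 0, 0], [0, 0, 0.015], [0, 0, 0.025], [0, 0, 0.016], [0, 0, 0.008], [0, 0, 0.002], [0, 0, 0], [0, 0, 0]], delta_rot=[[0, 0, 0], [0, 0, 0], [0, 0, 0], [0, 0, 0], [0, 0, 0], [0, 0, 0], [0, 0, 0], [0, 0, 0], [0, 0, 0], [0, 0, 0], [0, 0, 0], [0, 0, 0], [0, 0, 0], [0, 0, 0], [0, 0, 0], [0, 0, 0], [0, 0, 0], [0, 0, 0]], grip=[-1, -1, -1, -1, -1, -1, -1, -1, -1, -1, -1, -1, -1, -1, -1, -1, -1, -1])

```text
clock: 35.45
tool_pos: [0.5127, 0.2862, 0.1453]
eef_rot: [0.746, 0.666, 0.001, 0.0]
contact_force: [-0.7, 0.7, -1.6]
opening: 0.187
finger_force: 25.0
```

```bash
python3 d.py 0.512 0.286 0.137 -0.113
```

```text
t 35.45 tcp [0.5127 0.2862 0.1453] shift(final tool mm) [-0.3 -0.7  8.3] now-tool [-0.3 -0.7  8.3] rot deg [ 0.06 -0.04 -0.03] F [-0.7  0.7 -1.6]
```

Request:
play_rows(translation=[[0, 0, 0.004], [0, 0, 0.003], [0, 0, 0.001], [0, 0, 0], [0, 0, 0]], delta_rot=[[0, 0, 0], [0, 0, 0], [0, 0, 0], [0, 0, 0], [0, 0, 0]], grip=[-1, -1, -1, -1, -1])

```text
clock: 36.08
tool_pos: [0.5124, 0.286, 0.1371]
eef_rot: [0.746, 0.666, 0.0, 0.0]
contact_force: [-1.9, -1.0, 5.0]
opening: 0.182
finger_force: 25.0
```

The force shows it is seated. Release and retreat.

Request:
play_rows(translation=[[0, 0, 0], [0, 0, 0], [0, 0, 0], [0, 0, -0.004], [0, 0, -0.01], [0, 0, -0.03], [0, 0, -0.04], [0, 0, -0.04]], delta_rot=[[0, 0, 0], [0, 0, 0], [0, 0, 0], [0, 0, 0], [0, 0, 0], [0, 0, 0], [0, 0, 0], [0, 0, 0]], grip=[-0.4, -0.3, -0.2, -0.1, 0.2, 0.5, 0.8, 1])

```text
clock: 37.08
tool_pos: [0.5123, 0.2859, 0.2626]
eef_rot: [0.746, 0.666, 0.0, 0.0]
contact_force: [0.2, 0.2, -0.1]
opening: 0.879
finger_force: 0.0
```

```bash
python3 d.py 0.575 -0.334 0.26 -0.113;  python3 - <<'E'
from h import *
I=r.snapshot("side"); cv2.imwrite("pics/s5.png",cv2.resize(I[230:380,300:450],None,fx=3,fy=3,interpolation=3))
for d in r.look_for("side","big_weight")[:2]: print(np.round(d["point"],4),d["confidence"])
E
```

```text
t 37.08 tcp [0.5123 0.2859 0.2626] shift(final tool mm) [-608.9  132.2    2.6] now-tool [-608.8  132.4    2.5] rot deg [ 0.02 -0.02 -0.02] F [ 0.2  0.2 -0.1]
[0.5111 0.2983 0.0692] 0.71
```

View pics/s5.png

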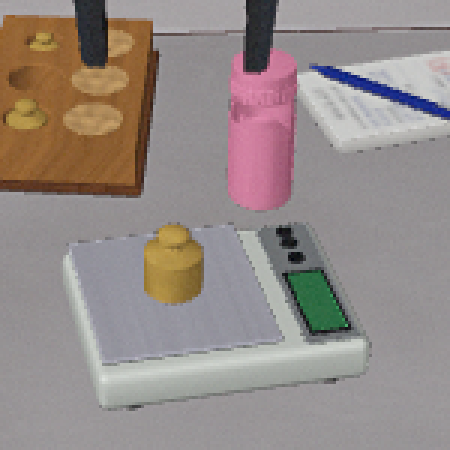

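The weight stands upright in the middle of the pan at (173,290). The three jars go back now, brown first.

Request:
play_rows(translation=[[-0.02, 0.004, 0], [-0.04, 0.009, 0], [-0.05, 0.011, 0], [-0.05, 0.011, 0], [-0.05, 0.011, 0], [-0.05, 0.011, 0], [-0.05, 0.011, 0], [-0.05, 0.011, 0], [-0.05, 0.011, 0], [-0.05, 0.011, 0], [-0.05, 0.011, 0], [-0.05, 0.011, 0], [-0.035, 0.006, 0], [-0.014, 0.003, 0], [0, 0, 0], [0, 0, 0], [0, 0, 0]], delta_rot=[[0, 0, 0], [0, 0, 0], [0, 0, 0], [0, 0, 0], [0, 0, 0], [0, 0, 0], [0, 0, 0], [0, 0, 0], [0, 0, 0], [0, 0, 0], [0, 0, 0], [0, 0, 0], [0, 0, 0], [0, 0, 0], [0, 0, 0], [0, 0, 0], [0, 0, 0]], grip=[1, 1, 1, 1, 1, 1, 1, 1, 1, 1, 1, 1, 1, 1, 1, 1, 1])

```text
clock: 39.3
tool_pos: [0.5751, -0.3321, 0.261]
eef_rot: [0.745, 0.667, 0.0, -0.0]
contact_force: [-0.3, 0.2, -0.3]
opening: 1.002
finger_force: 0.0
```

```bash
python3 d.py 0.575 -0.334 0.118 -0.113
```

```text
t 39.3 tcp [ 0.5751 -0.3321  0.261 ] shift(final tool mm) [ -1.9   0.2 143. ] now-tool [ -2.1   0.2 143. ] rot deg [-0.   -0.05  0.14] F [-0.3  0.2 -0.3]
```

Request:
play_rows(translation=[[-0.001, 0, 0], [0, 0, 0.01], [0, 0, 0.03], [0, 0, 0.03], [0, 0, 0.03], [0, 0, 0.02], [0, 0, 0.012], [0, 0, 0.007], [0, 0, 0.004], [0, 0, 0], [0, 0, 0], [0, 0, 0], [0, 0, 0], [0, 0, 0], [0, 0, 0]], delta_rot=[[0, 0, 0], [0, 0, 0], [0, 0, 0], [0, 0, 0], [0, 0, 0], [0, 0, 0], [0, 0, 0], [0, 0, 0], [0, 0, 0], [0, 0, 0], [0, 0, 0], [0, 0, 0], [0, 0, 0], [0, 0, 0], [0, 0, 0]], grip=[0.5, 0.5, 0.5, 0.5, 0.5, 0.5, 0.5, 0.5, 0.5, 0.5, 0.2, 0.1, -0.2, -0.2, -0.2], squeeze=15)

```text
clock: 41.18
tool_pos: [0.5746, -0.3352, 0.118]
eef_rot: [0.746, 0.666, 0.0, 0.0]
contact_force: [-0.8, -0.2, 2.2]
opening: 0.493
finger_force: 15.0
```

```bash
python3 d.py 0.558 0.0865 0.27 -0.115
```

```text
t 41.17 tcp [ 0.5746 -0.3352  0.118 ] shift(final tool mm) [ 417.   -64.9 -152. ] now-tool [ 417.   -64.2 -152.1] rot deg [0.02 0.01 0.08] F [-0.8 -0.2  2.2]
```

Request:
play_rows(translation=[[0, 0, -0.005], [0, 0, -0.02], [0, 0, -0.04], [0, 0, -0.04], [0, 0, -0.03], [0.02, -0.004, -0.017], [0.035, -0.006, 0], [0.05, -0.007, 0], [0.05, -0.007, 0], [0.05, -0.007, 0], [0.05, -0.007, 0], [0.05, -0.007, 0], [0.05, -0.007, 0], [0.04, -0.006, 0], [0.022, -0.006, 0], [0, 0, 0], [0, 0, 0], [0, 0, 0]], delta_rot=[[0, 0, 0], [0, 0, 0], [0, 0, 0], [0, 0, 0], [0, 0, 0], [0, 0, 0], [0, 0, 0], [0, 0, 0], [0, 0, 0], [0, 0, 0], [0, 0, 0], [0, 0, 0], [0, 0, 0], [0, 0, 0], [0, 0, 0], [0, 0, 0], [0, 0, 0], [0, 0, 0]], grip=[-0.2, -0.2, -0.2, -0.2, -0.2, -0.2, -0.2, -0.2, -0.2, -0.2, -0.2, -0.2, -0.2, -0.2, -0.2, -0.2, -0.2, -0.2])

```text
clock: 43.42
tool_pos: [0.5581, 0.0847, 0.2696]
eef_rot: [0.747, 0.665, -0.001, 0.0]
contact_force: [0.6, 0.1, -1.8]
opening: 0.492
finger_force: 15.0
```

```bash
python3 d.py 0.558 0.0865 0.151 -0.115
```

```text
t 43.42 tcp [0.5581 0.0847 0.2696] shift(final tool mm) [  1.7  -0.3 118.6] now-tool [  1.9  -0.3 118.6] rot deg [-0.01  0.07 -0.05] F [ 0.6  0.1 -1.8]
```

Request:
play_rows(translation=[[0, 0, 0.01], [0, 0, 0.025], [0, 0, 0.03], [0, 0, 0.025], [0, 0, 0.015], [0, 0, 0.008], [0, 0, 0.004], [0, 0, 0], [0, 0, 0]], delta_rot=[[0, 0, 0], [0, 0, 0], [0, 0, 0], [0, 0, 0], [0, 0, 0], [0, 0, 0], [0, 0, 0], [0, 0, 0], [0, 0, 0]], grip=[-0.2, -0.2, -0.2, -0.2, -0.2, -0.2, -0.2, -0.2, -0.2])

```text
clock: 44.55
tool_pos: [0.5585, 0.0866, 0.1533]
eef_rot: [0.746, 0.666, 0.001, 0.0]
contact_force: [-1.1, -0.3, -1.5]
opening: 0.495
finger_force: 15.0
```

```bash
python3 d.py 0.558 0.0865 0.151 -0.115
```

```text
t 44.55 tcp [0.5585 0.0866 0.1533] shift(final tool mm) [-0.1 -0.5  2.3] now-tool [-0.1 -0.5  2.3] rot deg [ 0.07 -0.02  0.09] F [-1.1 -0.3 -1.5]
```

Position is right. I'll lower the last 2 mm, release, rise, then go back for the amber jar.

Request:
play_rows(translation=[[0, 0, 0.0015], [0, 0, 0.001], [0, 0, 0], [0, 0, 0], [0, 0, 0], [0, 0, 0], [0, 0, -0.01], [0, 0, -0.03], [0, 0, -0.04], [0, 0, -0.03]], delta_rot=[[0, 0, 0], [0, 0, 0], [0, 0, 0], [0, 0, 0], [0, 0, 0], [0, 0, 0], [0, 0, 0], [0, 0, 0], [0, 0, 0], [0, 0, 0]], grip=[-0.2, -0.2, -0.2, 0.2, 0.4, 0.5, 0.5, 0.5, 0.5, 0.5])

```text
clock: 45.8
tool_pos: [0.5584, 0.0866, 0.2624]
eef_rot: [0.746, 0.666, 0.001, 0.0]
contact_force: [0.5, 0.1, -0.8]
opening: 0.75
finger_force: 0.0
```

```bash
python3 d.py 0.4945 -0.318 0.26 -0.115; python3 - <<'E'
from h import *
r.snapshot("side")
M=sil("side","brown_cap_jar",proj("side",[[.558,.086,.09]])[0]); print(fit([("side",hullmask(M))],cyl(.022,.036,.141),(.558,.086,0),False))
E
```

```text
t 45.8 tcp [0.5584 0.0866 0.2624] shift(final tool mm) [-409.3  -17.     2.4] now-tool [-409.3  -17.7    2.1] rot deg [ 0.09 -0.04  0.09] F [ 0.5  0.1 -0.8]
(array([0.55957925, 0.08813047]), np.float64(0.948267577812183))
```

Request:
play_rows(translation=[[-0.02, -0.001, 0], [-0.04, -0.002, 0], [-0.055, -0.002, 0], [-0.055, -0.002, 0], [-0.055, -0.002, 0], [-0.055, -0.002, 0], [-0.055, -0.002, 0], [-0.04, -0.002, 0], [-0.024, -0.001, 0], [-0.01, -0.001, 0], [0, 0, 0], [0, 0, 0], [0, 0, 0], [0, 0, 0]], delta_rot=[[0, 0, 0], [0, 0, 0], [0, 0, 0], [0, 0, 0], [0, 0, 0], [0, 0, 0], [0, 0, 0], [0, 0, 0], [0, 0, 0], [0, 0, 0], [0, 0, 0], [0, 0, 0], [0, 0, 0], [0, 0, 0]], grip=[0.45, 0.45, 0.45, 0.45, 0.45, 0.45, 0.45, 0.45, 0.45, 0.45, 0.45, 0.45, 0.45, 0.45])

```text
clock: 47.65
tool_pos: [0.4953, -0.3172, 0.2604]
eef_rot: [0.746, 0.666, 0.0, 0.0]
contact_force: [0.3, -0.8, 0.1]
opening: 0.726
finger_force: 0.0
```

```bash
python3 d.py 0.4945 -0.318 0.1165 -0.115
```

```text
t 47.65 tcp [ 0.4953 -0.3172  0.2604] shift(final tool mm) [ -0.9  -0.7 143.9] now-tool [ -0.9  -0.7 143.9] rot deg [ 0.01 -0.    0.17] F [ 0.3 -0.8  0.1]
```

Request:
play_rows(translation=[[0, -0.001, 0.01], [0, 0, 0.03], [0, 0, 0.035], [0, 0, 0.03], [0, 0, 0.018], [0, 0, 0.01], [0, 0, 0.007], [0, 0, 0.004], [0, 0, 0], [0, 0, 0], [0, 0, 0], [0, 0, 0], [0, 0, 0], [0, 0, 0]], delta_rot=[[0, 0, 0], [0, 0, 0], [0, 0, 0], [0, 0, 0], [0, 0, 0], [0, 0, 0], [0, 0, 0], [0, 0, 0], [0, 0, 0], [0, 0, 0], [0, 0, 0], [0, 0, 0], [0, 0, 0], [0, 0, 0]], grip=[0.45, 0.45, 0.45, 0.45, 0.45, 0.45, 0.45, 0.45, 0.45, 0.2, 0.1, -0.2, -0.2, -0.2], squeeze=15)

```text
clock: 49.4
tool_pos: [0.494, -0.318, 0.1165]
eef_rot: [0.746, 0.666, -0.0, 0.0]
contact_force: [-0.3, 0.0, 3.3]
opening: 0.508
finger_force: 15.0
```

```bash
python3 d.py 0.552 0.033 0.27 -0.115
```

```text
t 49.4 tcp [ 0.494  -0.318   0.1165] shift(final tool mm) [ 355.3   17.3 -153.5] now-tool [ 355.2   17.9 -153.6] rot deg [0.02 0.02 0.09] F [-0.3  0.   3.3]
```

Request:
play_rows(translation=[[0, 0, -0.005], [0, 0, -0.02], [0, 0, -0.04], [0, 0, -0.04], [0, 0, -0.03], [0.017, 0.001, -0.018], [0.03, 0.002, 0], [0.04, 0.002, 0], [0.045, 0.002, 0], [0.045, 0.002, 0], [0.045, 0.002, 0], [0.045, 0.002, 0], [0.04, 0.002, 0], [0.03, 0.001, 0], [0.018, 0.001, 0], [0, 0, 0], [0, 0, 0], [0, 0, 0], [0, 0, 0]], delta_rot=[[0, 0, 0], [0, 0, 0], [0, 0, 0], [0, 0, 0], [0, 0, 0], [0, 0, 0], [0, 0, 0], [0, 0, 0], [0, 0, 0], [0, 0, 0], [0, 0, 0], [0, 0, 0], [0, 0, 0], [0, 0, 0], [0, 0, 0], [0, 0, 0], [0, 0, 0], [0, 0, 0], [0, 0, 0]], grip=[-0.2, -0.2, -0.2, -0.2, -0.2, -0.2, -0.2, -0.2, -0.2, -0.2, -0.2, -0.2, -0.2, -0.2, -0.2, -0.2, -0.2, -0.2, -0.2])

```text
clock: 51.78
tool_pos: [0.551, 0.0319, 0.2692]
eef_rot: [0.747, 0.665, -0.0, 0.0]
contact_force: [-0.9, -0.0, -1.2]
opening: 0.504
finger_force: 15.0
```

```bash
python3 d.py 0.552 0.033 0.149 -0.115; python3 - <<'E'
from h import *
r.snapshot("top"); M=sil("top","amber_jar"); 
if M is not None: print(M.sum(), fit([("top",hullmask(M))],cyl(.0225,.155,.263),(.552,.033,0),False))
E
```

```text
t 51.77 tcp [0.551  0.0319 0.2692] shift(final tool mm) [  1.2   0.9 120.2] now-tool [  1.3   0.9 120.2] rot deg [-0.01  0.03 -0.01] F [-0.9 -0.  -1.2]
```

Request:
play_rows(translation=[[0, 0, 0.01], [0, 0, 0.025], [0, 0, 0.03], [0, 0, 0.025], [0, 0, 0.016], [0, 0, 0.008], [0, 0, 0.004], [0, 0, 0], [0, 0, 0]], delta_rot=[[0, 0, 0], [0, 0, 0], [0, 0, 0], [0, 0, 0], [0, 0, 0], [0, 0, 0], [0, 0, 0], [0, 0, 0], [0, 0, 0]], grip=[-0.2, -0.2, -0.2, -0.2, -0.2, -0.2, -0.2, -0.2, -0.2])

```text
clock: 53.0
tool_pos: [0.5514, 0.033, 0.1518]
eef_rot: [0.746, 0.666, 0.001, 0.0]
contact_force: [-0.1, 0.4, -1.0]
opening: 0.506
finger_force: 15.0
```

```bash
python3 d.py 0.552 0.033 0.149 -0.115
```

```text
t 53.0 tcp [0.5514 0.033  0.1518] shift(final tool mm) [0.1 0.6 2.8] now-tool [0.1 0.6 2.8] rot deg [ 0.07 -0.01  0.08] F [-0.1  0.4 -1. ]
```

Request:
play_rows(translation=[[0, 0, 0.0015], [0, 0, 0.001], [0, 0, 0], [0, 0, 0], [0, 0, 0], [0, 0, 0], [0, 0, -0.01], [0, 0, -0.03], [0, 0, -0.04], [0, 0, -0.03]], delta_rot=[[0, 0, 0], [0, 0, 0], [0, 0, 0], [0, 0, 0], [0, 0, 0], [0, 0, 0], [0, 0, 0], [0, 0, 0], [0, 0, 0], [0, 0, 0]], grip=[-0.2, -0.2, -0.2, 0.2, 0.4, 0.5, 0.5, 0.5, 0.5, 0.5])

```text
clock: 54.25
tool_pos: [0.5513, 0.0331, 0.2609]
eef_rot: [0.746, 0.666, 0.001, 0.0]
contact_force: [0.1, 0.1, -0.6]
opening: 0.749
finger_force: 0.0
```

```bash
python3 d.py 0.4148 -0.301 0.26 -0.115
```

```text
t 54.25 tcp [0.5513 0.0331 0.2609] shift(final tool mm) [-347.5  -97.2    0.9] now-tool [-347.4  -97.8    0.6] rot deg [ 0.09 -0.03  0.09] F [ 0.1  0.1 -0.6]
```

Request:
play_rows(translation=[[-0.02, -0.006, 0], [-0.04, -0.011, 0], [-0.05, -0.014, 0], [-0.05, -0.014, 0], [-0.05, -0.014, 0], [-0.05, -0.014, 0], [-0.04, -0.011, 0], [-0.03, -0.008, 0], [-0.0175, -0.005, 0], [0, 0, 0], [0, 0, 0], [0, 0, 0], [0, 0, 0]], delta_rot=[[0, 0, 0], [0, 0, 0], [0, 0, 0], [0, 0, 0], [0, 0, 0], [0, 0, 0], [0, 0, 0], [0, 0, 0], [0, 0, 0], [0, 0, 0], [0, 0, 0], [0, 0, 0], [0, 0, 0]], grip=[0.5, 0.5, 0.5, 0.5, 0.5, 0.5, 0.5, 0.5, 0.5, 0.5, 0.5, 0.5, 0.5])

```text
clock: 55.88
tool_pos: [0.4158, -0.3004, 0.2588]
eef_rot: [0.745, 0.667, 0.0, 0.0]
contact_force: [0.2, -0.3, -0.1]
opening: 0.752
finger_force: 0.0
```

```bash
python3 d.py 0.4148 -0.301 0.118 -0.115
```

```text
t 55.88 tcp [ 0.4158 -0.3004  0.2588] shift(final tool mm) [ -0.7  -1.  140.8] now-tool [ -0.7  -1.  140.8] rot deg [ 0.01 -0.01  0.19] F [ 0.2 -0.3 -0.1]
```

Request:
play_rows(translation=[[0, -0.001, 0.01], [0, 0, 0.03], [0, 0, 0.035], [0, 0, 0.03], [0, 0, 0.016], [0, 0, 0.01], [0, 0, 0.006], [0, 0, 0.004], [0, 0, 0], [0, 0, 0], [0, 0, 0], [0, 0, 0], [0, 0, 0], [0, 0, 0]], delta_rot=[[0, 0, 0], [0, 0, 0], [0, 0, 0], [0, 0, 0], [0, 0, 0], [0, 0, 0], [0, 0, 0], [0, 0, 0], [0, 0, 0], [0, 0, 0], [0, 0, 0], [0, 0, 0], [0, 0, 0], [0, 0, 0]], grip=[0.5, 0.5, 0.5, 0.5, 0.5, 0.5, 0.5, 0.5, 0.5, 0.2, 0.1, -0.2, -0.2, -0.2], squeeze=15)

```text
clock: 57.62
tool_pos: [0.4142, -0.3013, 0.1179]
eef_rot: [0.746, 0.666, -0.0, 0.0]
contact_force: [-1.6, -0.1, 3.4]
opening: 0.518
finger_force: 15.0
```

```bash
python3 d.py 0.545 -0.0225 0.27 -0.115; python3 - <<'E'
from h import *
r.snapshot("top")
for t,z,p in(("amber_jar",.144,(.5514,.0323,0)),("brown_cap_jar",.141,(.5574,.0861,0))):
    for n in("top",):
        M=sil(n,t,proj(n,[[p[0],p[1],.09]])[0]); print(t,None if M is None else (M.sum(),fit([(n,hullmask(M))],cyl(.0225 if t[0]=="a" else .022,.036,z),p,False)))
E
```

```text
t 57.62 tcp [ 0.4142 -0.3013  0.1179] shift(final tool mm) [ 292.    97.9 -152.1] now-tool [ 291.8   98.3 -152.2] rot deg [-0.    0.02  0.09] F [-1.6 -0.1  3.4]
amber_jar (np.int64(491), (array([0.54962235, 0.02960448]), np.float64(0.927681660899654)))
brown_cap_jar (np.int64(504), (array([0.55875984, 0.08608495]), np.float64(0.9604932633021238)))
```

Request:
play_rows(translation=[[0, 0, -0.005], [0, 0, -0.02], [0, 0, -0.04], [0, 0, -0.04], [0, 0, -0.03], [0.015, 0.005, -0.017], [0.03, 0.01, 0], [0.04, 0.013, 0], [0.04, 0.014, 0], [0.04, 0.014, 0], [0.04, 0.014, 0], [0.04, 0.013, 0], [0.03, 0.01, 0], [0.0165, 0.005, 0], [0, 0, 0], [0, 0, 0], [0, 0, 0], [0, 0, 0]], delta_rot=[[0, 0, 0], [0, 0, 0], [0, 0, 0], [0, 0, 0], [0, 0, 0], [0, 0, 0], [0, 0, 0], [0, 0, 0], [0, 0, 0], [0, 0, 0], [0, 0, 0], [0, 0, 0], [0, 0, 0], [0, 0, 0], [0, 0, 0], [0, 0, 0], [0, 0, 0], [0, 0, 0]], grip=[-0.2, -0.2, -0.2, -0.2, -0.2, -0.2, -0.2, -0.2, -0.2, -0.2, -0.2, -0.2, -0.2, -0.2, -0.2, -0.2, -0.2, -0.2])

```text
clock: 60.02
tool_pos: [0.5444, -0.0237, 0.2697]
eef_rot: [0.747, 0.665, -0.0, 0.0]
contact_force: [-0.0, -0.4, -0.2]
opening: 0.518
finger_force: 15.0
```

```bash
python3 d.py 0.545 -0.0228 0.151 -0.115
```

```text
t 60.02 tcp [ 0.5444 -0.0237  0.2697] shift(final tool mm) [  1.    0.4 118.7] now-tool [  1.1   0.5 118.7] rot deg [-0.01  0.03 -0.01] F [-0.  -0.4 -0.2]
```

Request:
play_rows(translation=[[0, 0, 0.01], [0, 0, 0.025], [0, 0, 0.03], [0, 0, 0.025], [0, 0, 0.015], [0, 0, 0.008], [0, 0, 0.003], [0, 0, 0], [0, 0, 0]], delta_rot=[[0, 0, 0], [0, 0, 0], [0, 0, 0], [0, 0, 0], [0, 0, 0], [0, 0, 0], [0, 0, 0], [0, 0, 0], [0, 0, 0]], grip=[-0.2, -0.2, -0.2, -0.2, -0.2, -0.2, -0.2, -0.2, -0.2])

```text
clock: 61.15
tool_pos: [0.5451, -0.0227, 0.1543]
eef_rot: [0.746, 0.666, 0.0, 0.0]
contact_force: [-0.4, -0.6, -1.0]
opening: 0.519
finger_force: 15.0
```

```bash
python3 d.py 0.545 -0.0228 0.151 -0.115
```

```text
t 61.15 tcp [ 0.5451 -0.0227  0.1543] shift(final tool mm) [-0.1 -0.1  3.3] now-tool [-0.1 -0.1  3.3] rot deg [ 0.07 -0.01  0.08] F [-0.4 -0.6 -1. ]
```

Lower 3 mm, release, then rise and move aside towards the tray.

Request:
play_rows(translation=[[0, 0, 0.002], [0, 0, 0.001], [0, 0, 0], [0, 0, 0], [0, 0, 0], [0, 0, 0], [0, 0, -0.01], [0, 0, -0.03], [0, 0, -0.04], [0, 0, -0.04], [-0.03, -0.01, -0.02], [-0.05, -0.02, 0], [-0.05, -0.02, 0], [-0.05, -0.02, 0], [-0.05, -0.02, 0], [-0.05, -0.02, 0], [-0.03, -0.01, 0], [0, 0, 0]], delta_rot=[[0, 0, 0], [0, 0, 0], [0, 0, 0], [0, 0, 0], [0, 0, 0], [0, 0, 0], [0, 0, 0], [0, 0, 0], [0, 0, 0], [0, 0, 0], [0, 0, 0], [0, 0, 0], [0, 0, 0], [0, 0, 0], [0, 0, 0], [0, 0, 0], [0, 0, 0], [0, 0, 0]], grip=[-0.2, -0.2, -0.2, 0.2, 0.4, 0.5, 0.5, 0.5, 0.5, 0.5, 0.5, 0.5, 0.5, 0.5, 0.5, 0.5, 0.5, 0.5])

```text
clock: 63.4
tool_pos: [0.3887, -0.3195, 0.291]
eef_rot: [0.748, 0.664, -0.001, 0.0]
contact_force: [0.7, 1.1, 0.4]
opening: 0.75
finger_force: 0.0
```

```bash
python3 - <<'E'
from h import *
S=r.snapshot("side"); T=r.snapshot("top")
cv2.imwrite("pics/end.png",np.hstack([cv2.resize(T[160:320,150:370],(550,400),interpolation=3),cv2.resize(S[180:380,270:430],(320,400),interpolation=3)])[:,:870][:, :].astype(np.uint8)[:, 70:])
for t,h,p in(("green_cap_jar",.142,(.5453,-.0213,0)),("amber_jar",.144,(.5514,.0323,0)),("brown_cap_jar",.141,(.5574,.0861,0))):
    M=sil("top",t,proj("top",[[p[0],p[1],.09]])[0]); print(t,None if M is None else fit([("top",hullmask(M))],cyl(.022 if t[0]=="b" else .023,.036,h),p,False))
M=sil("top","big_weight",proj("top",[[.512,.286,.06]])[0]); print("bw",None if M is None else fit([("top",hullmask(M))],np.vstack([cyl(.018,.04,.071),cyl(.01,.071,.082)]),(.512,.286,0),False))
E
```

```text
green_cap_jar None
amber_jar (array([0.54959104, 0.02865647]), np.float64(0.9183076403735794))
brown_cap_jar (array([0.5592048 , 0.08644761]), np.float64(0.9584070796460177))
bw (array([0.5137196 , 0.28688128]), np.float64(0.9635660492570731))
```

View pics/end.png

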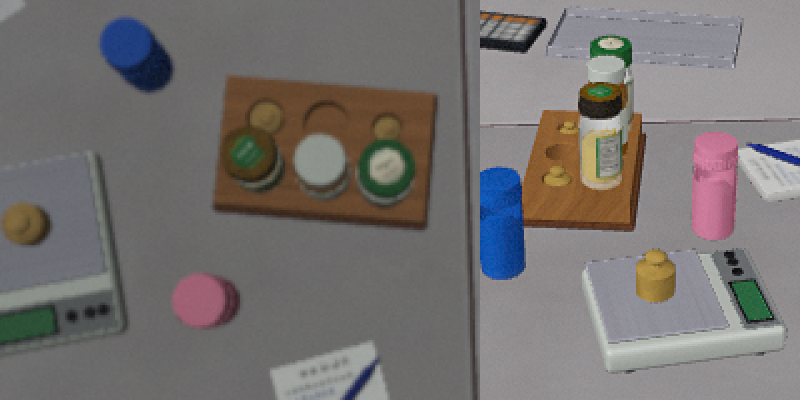

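All three jars stand on their places and the weight is on the pan. The two small weights and both look-alikes haven't moved. I'll compare cap positions before and after, then hand in.

```bash
python3 - <<'E'
from h import *
A=cv2.imread("pics/top0.png"); B=r.snapshot("top"); cv2.imwrite("pics/topend.png",B)
for n,(u,v),z in(("brown",(278,222),.141),("amber",(305,223),.144),("green",(332,228),.142)):
    t=A[v-9:v+10,u-10:u+11]; m=cv2.matchTemplate(B[v-18:v+19,u-20:u+21],t,cv2.TM_CCOEFF_NORMED); _,s,_,(x,y)=cv2.minMaxLoc(m)
    def sub(a,b,c): return .5*(a-c)/(a-2*b+c)
    dx=x-10+sub(m[y,x-1],m[y,x],m[y,x+1]); dy=y-9+sub(m[y-1,x],m[y,x],m[y+1,x])
    P=back("top",np.array([[u,v],[u+dx,v+dy]],float),z); print(n,round(s,3),np.round((P[1]-P[0])*1000,1))
E
```

```text
brown 0.959 [0.6 0.3 0. ]
amber 0.972 [-0.4 -3.2  0. ]
green 0.977 [-1.  -1.5  0. ]
```

```bash
python3 -c "
from plant import r
print(r.finish_job())"
```

```text
the job is handed in; nothing more can be done
None
```

The job is handed in: the largest weight stands in the middle of the scale's pan, all three jars are back upright on their own places (brown and green within 2 mm, amber about 3 mm off), and the two smaller weights were left in their wells.

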